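# Cam-lock the brass gear's pallet into its dock

## Task

Two gears are waiting on pallets in their docks for measurement. Draw the pallet that carries the brass-coloured gear tight against its dock by turning the red handle of its cam lock clockwise (seen from above) all the way to its stop, then let go. Leave the lock of the grey steel gear's dock open as it is.

Things in the scene. Friction and masses are not known exactly. Their poses are not given: they have to be found in the camera images.
- lock_a_handle (a point): Centre of the red handle bar of the brass gear's cam lock, on its vertical turning axis, 55 mm above the table. Bar 56 mm long (point x), 12 mm wide (y), 30 mm tall (z up): top 15 mm above this point, underside 15 mm below; below it the stud head 19 mm and steel cam disc (86 mm across) 25.5 mm under this point. Grip from above across the 12 mm. The point turns with the lock.
- lock_a (a joint): Angle of the brass gear's cam lock, rad: 0 to 0.15 at the start (open, bar across the dock), grows as it turns clockwise seen from above, 1.45 at the stop (bar in line with the dock). Friction about 0.1 N m; stays where left. It stands on the robot's end of an aluminium dock, 184 x 92 mm; the gear's centre is 91 to 101 mm beyond the axis, its top 39 mm above the table.
- pallet_a (a joint): Gap between the brass gear's pallet and the steel shoulders of its dock, m: 0.007 to 0.010 at the start, 0 when drawn tight. The slot of the cam draws the pallet's headed stud in as the lock turns from about 0.3 to 1.2 rad; beyond that it holds it tight.
- lock_b (a joint): Angle of the like cam lock on the grey steel gear's dock, rad: 0 to 0.15 at the start (open). To be left alone.

How it is judged:
At the end, for the whole second after the job is handed in: The brass gear's cam lock is within 0.2 rad (11 degrees) of its stop, its pallet is drawn tight (gap under 2 mm), and the steel gear's lock is still open (under 0.35 rad) (value of joint lock_a above 1.25 rad and value of joint pallet_a below 0.002 m and value of joint lock_b below 0.35 rad); the robot touches nothing.
It fails at once if the steel gear's cam lock is turned (past 0.35 rad) (value of joint lock_b above 0.35 rad).
It also fails if it takes over 29 s, if anything falls off the work surface, if the arm or the gripper's body presses on something with over 40 N, if the wrist force passes 120 N, or if a joint passes its speed limit or range.

## Robot

A 6-joint arm with a two-finger parallel gripper is mounted at the origin on a cart in front of the work surface, level with it; the furniture and walls round the work are solid. World frame = base frame: x ahead of the robot, y to its left, z up, the work surface at z = 0. Lengths are in m, angles in rad, forces in N, time in s.
With the tool pointing down it reaches from about 0.225 to 0.875 m from the base axis. Payload 3.4 kg.
Tool frame: the origin (TCP) lies between the finger pads; the fingertips stand 25 mm ahead of it and the grasp point (between the pads) lies 6 mm ahead of it (manip.tips_ahead is the distance from the TCP to the fingertips, in m); z points along the fingers, x is the direction in which the jaws open and shut, and the axes are right-handed (so a half turn about z gives the same grasp; the last joint's range is limited). The gripper opens to 85 mm and grips with 20 to 120 N. Pads are 22 mm wide; open, the fingers measure 114 mm over their backs; the gripper's body (76 mm by 85 mm) begins 54 mm behind the grasp point. The pads swing forward as they close: fully open they stand 13 mm farther back than shut.
Start: joints at [-1.305, 0.276, 1.505, -0, 1.361, -0.121], TCP at [0.217, -0.533, 0.256] pointing down, gripper open.
Joint ranges: [-2.89, 2.89], [-0.75, 2.08], [0.22, 2.7], [-1.18, 4.32], [0.11, 2.71], [-2.7, 2.7]. Speed limits (rad/s): [2.57, 2.57, 3.14, 3.14, 3.14, 3.14].

## Interface

Orientations are given as a unit quaternion [w, x, y, z].
In Python, from rig import manip gives the robot as it stands. The module is installed in compiled form; this text tells all that it offers.
- The arm moves only by the tool send_rows, never from a script. Its argument "plan" is a list of rows, each an object with "linear": the shift along the tool's x, y, z in m, a list of three; "delta_rot": the turn, a rotation vector about the tool's x, y, z in degrees, a list of three; "fingers": the finger opening in m, from 0 to 0.0854. A call has 1 to 12 rows; each row shifts and turns the pose as measured when the row begins, along the tool's axes as they then stand; what a row does not reach is not made up. A row lasts 1/12 s, in which the tool goes at most 41.7 mm and 7.16 degrees, less where a joint would pass 70% of its speed; a pose out of reach is approached as far as the arm can. A call with a gripper value outside its range is refused whole. The fingers move at their own pace and stop on an object; "force" is the grip in N (left out, the last holds). Time passes only in rows, so rows that do not move let the fingers close. It gives the time, the measured TCP pose, the force and the opening at its end, in the units of the state.
- manip.get_state(): the state, without advancing time (a new reading comes with each control period).
- manip.get_image(name): name is "side" or "top"; returns the picture (384x512x3 uint8, red, green, blue); there is no depth.
- manip.camera_info(name): a dict with "K" (3x3 intrinsics, pixels), "rvec" (rotation vector, rad) and "tvec" (3), from world to camera coordinates, as OpenCV has them. Camera axes: x right, y down, z forward; pixel columns grow to the right and rows downward; lengths in m; the calibration is good to about 2 mm. A picture is of the moment at which its call begins. camera_info takes no time and is no camera call.
- manip.sign_off(): hands the job in, once; it reports no verdict.
Trained networks look in the newest picture that a camera, given by its name, has taken for a name from the list of things; names that differ only in an ending like _2 or _b are one class to them, and where a whole thing is asked for, a point or a joint stands for the part that bears it (a point fixed in the world has none). Each returns a list of dicts, best first, with "p" (0 to 1); they miss things now and then, are a little off and sometimes report something else, mostly with a low value. They report only what shows in the picture. A call takes as long as a camera call.
- manip.find_in(thing, camera): "extent" ([left, top, right, bottom] in pixels, round what is visible of it).
- manip.masks_of(thing, camera): "pixels" (384x512 bool, what is visible of it) and "extent" ([left, top, right, bottom] in pixels, round what is visible of it).
The state is a dict: "clock": time; "qpos": joint angles; "qd": joint speeds; "effort": joint torques, N m; "position": TCP position; "ee_rot": TCP orientation; "contact_force": force on the tool from outside, world axes, zero at the start; "moment": the same for the moment, N m; "width": finger opening in m.
Only numpy, scipy, OpenCV 4.12 (cv2) and the standard library are available. Lean on these libraries where they do the work, as an engineer would, in place of code of your own. Each camera call takes 0.05 s, during which the arm holds its last target. There are 200 camera calls.

## Working session

There is one attempt and no reset: what is moved stays moved. The work goes in short steps, Python scripts to look and compute and a tool call to move; the robot and the scene stay as the last step left them, time stands still between calls to the robot, and variables do not carry over. Pictures are saved under pics/ and viewed, about 8 in all and at most 12, crops included, and the job is handed in when it is done.

Besides the shell and the picture viewer there is one more tool, called after "Call:" by a JSON object that holds its "name" and its "arguments", one argument or row to a line. send_rows: Moves the arm, as the interface text tells. Its arguments: {"type":"object","properties":{"plan":{"type":"array","items":{"type":"object","properties":{"linear":{"type":"array","items":{"type":"number"}},"delta_rot":{"type":"array","items":{"type":"number"}},"fingers":{"type":"number"}}}},"force":{"type":"number"}},"required":["plan"]}

```bash
mkdir -p pics
cat > h.py <<'E'
import numpy as np, cv2
from rig import manip
from scipy.spatial.transform import Rotation as R
def save(cam,name):
    im=manip.get_image(cam); cv2.imwrite(f'pics/{name}.png',im[:,:,::-1]); return im
def ray(cam,px,z):
    c=manip.camera_info(cam);K=np.array(c['K']);Rm=cv2.Rodrigues(np.array(c['rvec'],float))[0];t=np.array(c['tvec'],float).ravel()
    px=np.atleast_2d(np.array(px,float))
    d=np.c_[px,np.ones(len(px))]@np.linalg.inv(K).T@Rm
    o=-Rm.T@t
    return o+d*((z-o[2])/d[:,2])[:,None]
E
python3 - <<'E'
from h import *
for c in ('top','side'):
    save(c,c+'0')
    for t in ('lock_a_handle',):
        for d in manip.masks_of(t,c):
            m=d['pixels'].astype(np.uint8)
            ys,xs=np.nonzero(m); r=cv2.minAreaRect(np.c_[xs,ys].astype(np.float32))
            print(c,t,round(d['p'],2),d['extent'],m.sum(),r,ray(c,[xs.mean(),ys.mean()],.06))
    print(ray(c,[256,192],0))
s=manip.get_state();print(s['clock'],s['position'],s['ee_rot'])
a=np.hstack([cv2.imread('pics/top0.png'),cv2.imread('pics/side0.png')]);cv2.imwrite('pics/both.png',cv2.resize(a,(800,300),interpolation=cv2.INTER_AREA))
E
```

```text
top lock_a_handle 0.82 [151.0, 168.0, 194.2, 212.0] 1312 ((170.1861572265625, 189.3507537841797), (39.77200698852539, 42.1572151184082), 86.8201675415039) [[0.53133707 0.14373272 0.06      ]]
[[ 0.53598561 -0.02541998  0.        ]]
side lock_a_handle 0.89 [237.7, 169.8, 273.0, 195.3] 458 ((256.3537292480469, 185.34716796875), (27.989431381225586, 25.65308380126953), 52.594642639160156) [[0.52109847 0.07842643 0.06      ]]
[[5.34369788e-01 1.63213578e-01 5.55111512e-17]]
0.2 [ 0.21683223 -0.53224921  0.2557554 ] [-3.65185306e-04  8.29834811e-01 -5.58008845e-01 -4.26354744e-04]
```

View pics/top0.png

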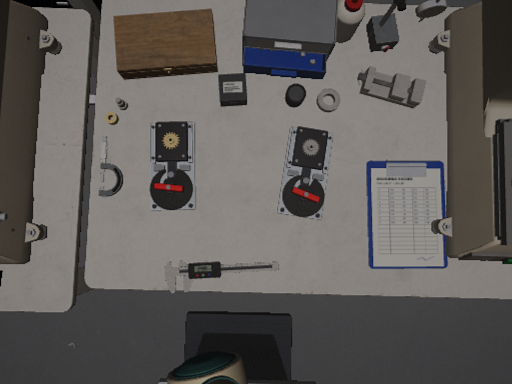

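View pics/side0.png

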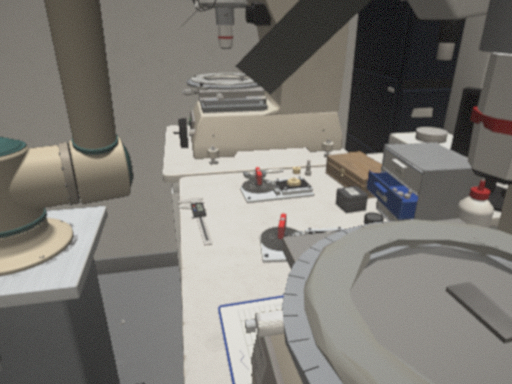

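The top view shows the brass gear at (171,140) with its red handle at about (169,187). The steel gear's dock is on the right, with its handle at (306,194). I'll measure the red bar by colour.

Run:
```python
from h import *
def red(f,box):
    im=cv2.imread(f).astype(int);b,g,r=im[...,0],im[...,1],im[...,2]
    m=(r>110)&(r>2*g)&(r>2*b);l,t,R_,B=box;k=np.zeros_like(m);k[t:B,l:R_]=1
    ys,xs=np.nonzero(m&k);return np.c_[xs,ys].astype(np.float32)
p=red('pics/top0.png',(145,160,200,215));w=ray('top',p,.07)[:,:2].astype(np.float32)
print(len(p),p.mean(0),cv2.minAreaRect(w),w.mean(0))
u,s,v=np.linalg.svd(w-w.mean(0));print('bar dir',v[0],np.degrees(np.arctan2(v[0][1],v[0][0])))
q=red('pics/side0.png',(237,160,275,200));print(len(q),q.mean(0),ray('side',q.mean(0),.055),ray('side',q.mean(0),.06))
print(ray('top',[[151,122],[194,122],[195,210],[152,210]],.012),ray('top',[171.5,188],.03),ray('top',[171,140],.039))
```

```text
136 [167.55882 186.52206] ((0.5362380743026733, 0.14792658388614655), (0.0530385747551918, 0.010261227376759052), 85.39058685302734) [0.53620857 0.1479347 ]
bar dir [-0.08443441 -0.996429  ] -94.8435
20 [258.25 172.9 ] [[0.54055639 0.16344202 0.055     ]] [[0.5380597  0.15107331 0.06      ]]
[[0.67422649 0.19731697 0.012     ]
 [0.67735112 0.10829954 0.012     ]
 [0.49437172 0.09879957 0.012     ]
 [0.49180495 0.18624882 0.012     ]] [[0.53665184 0.14607032 0.03      ]] [[0.63293936 0.15016104 0.039     ]]
```

Call:
{"name": "send_rows", "arguments": {
  "plan": [
    {"linear":[-0.025,-0.0275,0],"delta_rot":[0,0,0],"fingers":0.045},
    {"linear":[-0.025,-0.0275,0],"delta_rot":[0,0,0],"fingers":0.045},
    {"linear":[-0.025,-0.0275,0],"delta_rot":[0,0,0],"fingers":0.045},
    {"linear":[-0.025,-0.0275,0],"delta_rot":[0,0,0],"fingers":0.045},
    {"linear":[-0.025,-0.0275,0],"delta_rot":[0,0,0],"fingers":0.045},
    {"linear":[-0.025,-0.0275,0],"delta_rot":[0,0,0],"fingers":0.045},
    {"linear":[-0.025,-0.0275,0],"delta_rot":[0,0,0],"fingers":0.045},
    {"linear":[-0.025,-0.0275,0],"delta_rot":[0,0,0],"fingers":0.045},
    {"linear":[-0.025,-0.0275,0],"delta_rot":[0,0,0],"fingers":0.045},
    {"linear":[-0.025,-0.0275,0],"delta_rot":[0,0,0],"fingers":0.045},
    {"linear":[-0.025,-0.0275,0],"delta_rot":[0,0,0],"fingers":0.045},
    {"linear":[-0.025,-0.0275,0],"delta_rot":[0,0,0],"fingers":0.045}
  ]
}}

```text
clock: 1.2
position: [0.414, -0.1211, 0.2519]
ee_rot: [0.001, 0.825, -0.565, 0.0]
contact_force: [1.3, -0.8, 0.6]
width: 0.0452
```

Call:
{"name": "send_rows", "arguments": {
  "plan": [
    {"linear":[0,0,0],"delta_rot":[0,0,-7],"fingers":0.045},
    {"linear":[0,0,0],"delta_rot":[0,0,-7],"fingers":0.045},
    {"linear":[0,0,0],"delta_rot":[0,0,-7],"fingers":0.045},
    {"linear":[0,0,0],"delta_rot":[0,0,-7],"fingers":0.045},
    {"linear":[0,0,0],"delta_rot":[0,0,-7],"fingers":0.045},
    {"linear":[0,0,0],"delta_rot":[0,0,-7],"fingers":0.045},
    {"linear":[0,0,0],"delta_rot":[0,0,-7],"fingers":0.045},
    {"linear":[0,0,0],"delta_rot":[0,0,-7],"fingers":0.045},
    {"linear":[0,0,0],"delta_rot":[0,0,-7],"fingers":0.045}
  ]
}}

```text
clock: 1.95
position: [0.416, -0.1091, 0.2512]
ee_rot: [-0.002, 0.999, -0.036, -0.0]
contact_force: [0.0, 0.8, 0.6]
width: 0.0452
```

```bash
cat >> h.py <<'E'
def to(x,y,z,ang):
    s=manip.get_state();q=s['ee_rot'];r=R.from_quat([q[1],q[2],q[3],q[0]])
    t=R.from_euler('z',ang,degrees=True)*R.from_euler('x',180,degrees=True)
    print('clk',s['clock'],'pos',np.round(s['position'],4),'lin',np.round(r.inv().apply(np.array([x,y,z])-s['position']),4),'rot',np.round((r.inv()*t).as_rotvec(degrees=True),2),'F',np.round(s['contact_force'],1),'M',np.round(s['moment'],2),s['width'],np.round(s['qpos'],2))
E
python3 -c "
from h import *
to(.5365,.1465,.16,-5)"
```

```text
clk 1.95 pos [ 0.416  -0.1091  0.2512] lin [ 0.102  -0.2632  0.0921] rot [-0.2   0.03  0.91] F [0.  0.8 0.6] M [-0.02  0.07 -0.05] 0.04523999195703064 [-0.42  0.06  1.79  0.    1.29 -0.35]
```

Call:
{"name": "send_rows", "arguments": {
  "plan": [
    {"linear":[0.0125,-0.032,0.01],"delta_rot":[0,0,0],"fingers":0.045},
    {"linear":[0.0125,-0.032,0.01],"delta_rot":[0,0,0],"fingers":0.045},
    {"linear":[0.0125,-0.032,0.01],"delta_rot":[0,0,0],"fingers":0.045},
    {"linear":[0.0125,-0.032,0.01],"delta_rot":[0,0,0],"fingers":0.045},
    {"linear":[0.0125,-0.032,0.01],"delta_rot":[0,0,0],"fingers":0.045},
    {"linear":[0.0125,-0.032,0.01],"delta_rot":[0,0,0],"fingers":0.045},
    {"linear":[0.0125,-0.032,0.01],"delta_rot":[0,0,0],"fingers":0.045},
    {"linear":[0.0125,-0.032,0.01],"delta_rot":[0,0,0],"fingers":0.045},
    {"linear":[0,0,0],"delta_rot":[0,0,0],"fingers":0.045},
    {"linear":[0,0,0],"delta_rot":[0,0,0],"fingers":0.045}
  ]
}}

```text
clock: 2.78
position: [0.5398, 0.1481, 0.1671]
ee_rot: [0.001, 0.999, -0.036, 0.002]
contact_force: [0.6, -1.0, 0.2]
width: 0.0452
```

```bash
python3 -c "
from h import *
to(.5365,.1465,.12,-5)
a=save('top','t1');b=save('side','s1')
cv2.imwrite('pics/c1.png',cv2.resize(np.hstack([a[110:240,110:260],b[110:240,190:340]])[:,:,::-1],None,fx=2.6,fy=2.6,interpolation=cv2.INTER_CUBIC))"
```

```text
clk 2.7833 pos [0.5398 0.1481 0.1671] lin [-0.0033  0.0017  0.0471] rot [ 0.07 -0.2   0.88] F [ 0.6 -1.   0.2] M [ 0.01 -0.    0.03] 0.04524302795909441 [ 0.14  0.32  1.68 -0.    1.14  0.22]
```

View pics/c1.png

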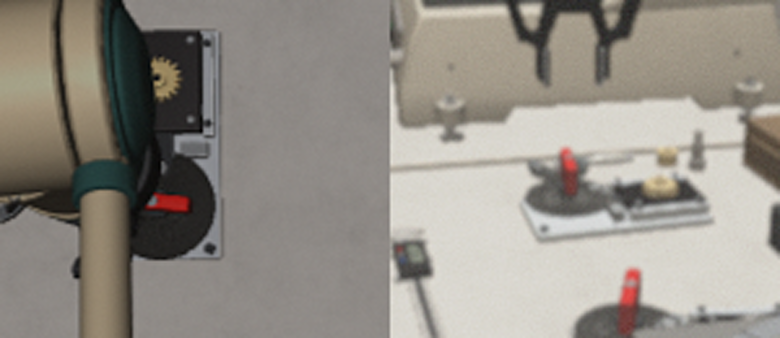

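In the side crop the fingers straddle the red bar: finger midpoint at about x=574, bar at 568. I'll descend.

Call:
{"name": "send_rows", "arguments": {
  "plan": [
    {"linear":[-0.0033,0.0017,0.02],"delta_rot":[0,0,0.9],"fingers":0.045},
    {"linear":[0,0,0.02],"delta_rot":[0,0,0],"fingers":0.045},
    {"linear":[0,0,0.015],"delta_rot":[0,0,0],"fingers":0.045},
    {"linear":[0,0,0],"delta_rot":[0,0,0],"fingers":0.045},
    {"linear":[0,0,0],"delta_rot":[0,0,0],"fingers":0.045}
  ]
}}

```text
clock: 3.3
position: [0.5361, 0.1389, 0.1153]
ee_rot: [0.001, 0.999, -0.049, 0.005]
contact_force: [0.1, 0.3, 0.8]
width: 0.0449
```

```bash
python3 -c "
from h import *
to(.5365,.1465,.066,-5)
b=save('side','s2')
cv2.imwrite('pics/c2.png',cv2.resize(b[120:220,200:330][:,:,::-1],None,fx=5,fy=5,interpolation=cv2.INTER_CUBIC))"
```

```text
clk 3.3 pos [0.5361 0.1389 0.1153] lin [-0.0009 -0.0076  0.0492] rot [ 0.11 -0.58 -0.57] F [0.1 0.3 0.8] M [-0.02  0.01  0.03] 0.04489203042841801 [ 0.13  0.36  1.77 -0.    1.01  0.23]
```

View pics/c2.png

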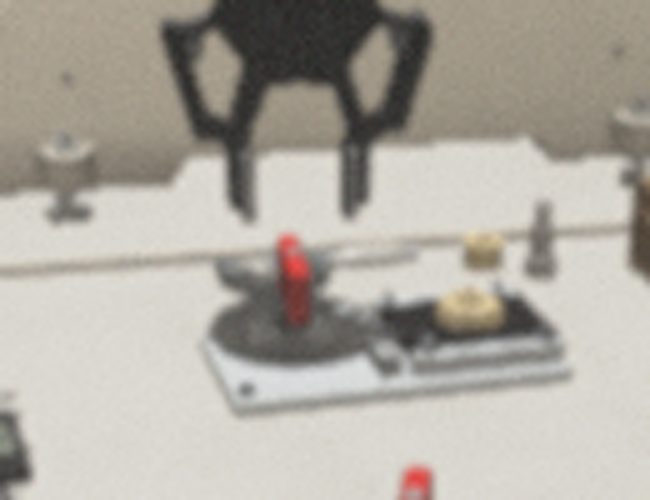

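The side crop shows the fingers above the bar: fingers at x=240 and 355, bar at 293. The TCP drifted 7.6 mm in y, so I'll correct that and then descend.

Call:
{"name": "send_rows", "arguments": {
  "plan": [
    {"linear":[-0.001,-0.0075,0],"delta_rot":[0,-0.5,-0.5],"fingers":0.045},
    {"linear":[0,0,0.008],"delta_rot":[0,0,0],"fingers":0.045},
    {"linear":[0,0,0.008],"delta_rot":[0,0,0],"fingers":0.045},
    {"linear":[0,0,0.008],"delta_rot":[0,0,0],"fingers":0.045},
    {"linear":[0,0,0],"delta_rot":[0,0,0],"fingers":0.045}
  ]
}}

```text
clock: 3.77
position: [0.5384, 0.1462, 0.0939]
ee_rot: [0.0, 0.999, -0.045, 0.004]
contact_force: [-0.6, 0.4, -1.3]
width: 0.0448
```

```bash
python3 -c "
from h import *
to(.5365,.1465,.066,-5)"
```

```text
clk 3.7667 pos [0.5384 0.1462 0.0939] lin [-0.0021 -0.0001  0.0279] rot [ 0.01 -0.5  -0.13] F [-0.6  0.4 -1.3] M [0.07 0.06 0.01] 0.044763228144920564 [ 0.14  0.39  1.78 -0.    0.96  0.23]
```

Call:
{"name": "send_rows", "arguments": {
  "plan": [
    {"linear":[-0.002,0,0.01],"delta_rot":[0,-0.5,0],"fingers":0.045},
    {"linear":[0,0,0.01],"delta_rot":[0,0,0],"fingers":0.045},
    {"linear":[0,0,0.007],"delta_rot":[0,0,0],"fingers":0.045},
    {"linear":[0,0,0],"delta_rot":[0,0,0],"fingers":0.045}
  ]
}}

```text
clock: 4.1
position: [0.5359, 0.1465, 0.0634]
ee_rot: [0.0, 0.999, -0.044, -0.001]
contact_force: [-1.5, 0.7, -0.5]
width: 0.0449
```

```bash
python3 -c "
from h import *
to(.5365,.1465,.066,-5)
b=save('side','s3')
cv2.imwrite('pics/c3.png',cv2.resize(b[120:220,200:330][:,:,::-1],None,fx=5,fy=5,interpolation=cv2.INTER_CUBIC))"
```

```text
clk 4.1 pos [0.5359 0.1465 0.0634] lin [ 0.0006 -0.     -0.0026] rot [ 0.03  0.12 -0.09] F [-1.5  0.7 -0.5] M [ 0.02 -0.01  0.06] 0.04493432853029562 [ 0.14  0.42  1.82 -0.    0.91  0.23]
```

View pics/c3.png

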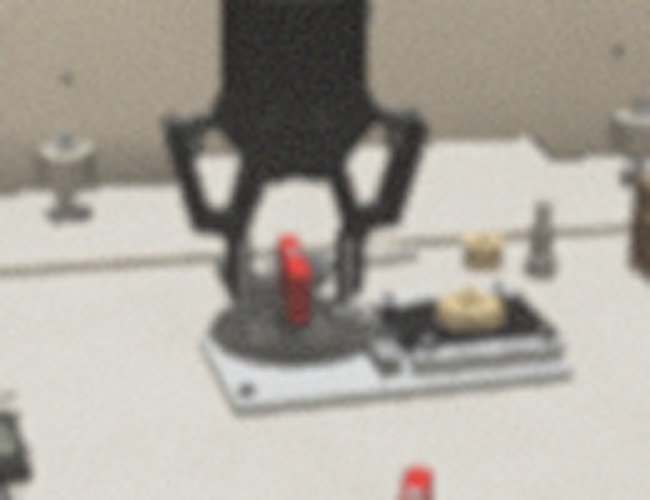

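The jaws straddle the bar, which sits at x=293 between fingers at 240 and 350. I'll raise 3 mm and close.

Call:
{"name": "send_rows", "arguments": {
  "force": 40,
  "plan": [
    {"linear":[0.0005,0,-0.003],"delta_rot":[0,0,0],"fingers":0},
    {"linear":[0,0,0],"delta_rot":[0,0,0],"fingers":0},
    {"linear":[0,0,0],"delta_rot":[0,0,0],"fingers":0},
    {"linear":[0,0,0],"delta_rot":[0,0,0],"fingers":0},
    {"linear":[0,0,0],"delta_rot":[0,0,0],"fingers":0},
    {"linear":[0,0,0],"delta_rot":[0,0,0],"fingers":0},
    {"linear":[0,0,0],"delta_rot":[0,0,0],"fingers":0},
    {"linear":[0,0,0],"delta_rot":[0,0,0],"fingers":0}
  ]
}}

```text
clock: 4.82
position: [0.5355, 0.1467, 0.0668]
ee_rot: [0.0, 0.999, -0.044, -0.002]
contact_force: [-0.8, 0.1, -2.2]
width: 0.0113
```

```bash
python3 -c "
from h import *
to(.5365,.1465,.066,-5)"
```

```text
clk 4.8167 pos [0.5355 0.1467 0.0668] lin [0.001  0.0001 0.0008] rot [ 0.04  0.21 -0.07] F [-0.8  0.1 -2.2] M [ 0.01 -0.15  0.03] 0.011251815000632387 [0.14 0.42 1.81 0.   0.92 0.23]
```

Gripped, with an 11.3 mm opening and low forces. I'll turn clockwise (+z of the tool).

Call:
{"name": "send_rows", "arguments": {
  "plan": [
    {"linear":[0,0,0],"delta_rot":[0,0,5],"fingers":0},
    {"linear":[0,0,0],"delta_rot":[0,0,5],"fingers":0},
    {"linear":[0,0,0],"delta_rot":[0,0,5],"fingers":0},
    {"linear":[0,0,0],"delta_rot":[0,0,5],"fingers":0},
    {"linear":[0,0,0],"delta_rot":[0,0,5],"fingers":0},
    {"linear":[0,0,0],"delta_rot":[0,0,5],"fingers":0}
  ]
}}

```text
clock: 5.32
position: [0.5353, 0.1468, 0.0668]
ee_rot: [0.001, 0.95, -0.312, -0.002]
contact_force: [-0.3, 0.8, -1.8]
width: 0.0116
```

```bash
python3 -c "
from h import *
to(.5365,.1465,.066,-5)"
```

```text
clk 5.3167 pos [0.5353 0.1468 0.0668] lin [ 0.0011 -0.0005  0.0008] rot [  0.11   0.2  -31.32] F [-0.3  0.8 -1.8] M [-0.01 -0.05  0.07] 0.011621301148431296 [0.14 0.42 1.81 0.   0.92 0.78]
```

Call:
{"name": "send_rows", "arguments": {
  "plan": [
    {"linear":[0,0,0],"delta_rot":[0,0,5],"fingers":0},
    {"linear":[0,0,0],"delta_rot":[0,0,5],"fingers":0},
    {"linear":[0,0,0],"delta_rot":[0,0,5],"fingers":0},
    {"linear":[0,0,0],"delta_rot":[0,0,5],"fingers":0},
    {"linear":[0,0,0],"delta_rot":[0,0,5],"fingers":0},
    {"linear":[0,0,0],"delta_rot":[0,0,5],"fingers":0},
    {"linear":[0,0,0],"delta_rot":[0,0,4],"fingers":0}
  ]
}}

```text
clock: 5.9
position: [0.5351, 0.147, 0.0668]
ee_rot: [0.002, 0.809, -0.587, -0.001]
contact_force: [0.3, 0.4, -2.9]
width: 0.0117
```

```bash
python3 -c "
from h import *
to(.5365,.1465,.066,-5)"
```

```text
clk 5.9 pos [0.5351 0.147  0.0668] lin [ 0.0009 -0.0011  0.0008] rot [  0.19   0.16 -66.91] F [ 0.3  0.4 -2.9] M [ 0.   -0.14  0.09] 0.011729359206517607 [ 0.14  0.42  1.81 -0.    0.92  1.4 ]
```

Call:
{"name": "send_rows", "arguments": {
  "plan": [
    {"linear":[0,0,0],"delta_rot":[0,0,2],"fingers":0},
    {"linear":[0,0,0],"delta_rot":[0,0,2],"fingers":0},
    {"linear":[0,0,0],"delta_rot":[0,0,2],"fingers":0},
    {"linear":[0,0,0],"delta_rot":[0,0,2],"fingers":0}
  ]
}}

```text
clock: 6.23
position: [0.5351, 0.1471, 0.0668]
ee_rot: [0.002, 0.764, -0.645, -0.001]
contact_force: [0.3, -0.2, -2.5]
width: 0.0115
```

Call:
{"name": "send_rows", "arguments": {
  "plan": [
    {"linear":[0,0,0],"delta_rot":[0,0,2],"fingers":0},
    {"linear":[0,0,0],"delta_rot":[0,0,2],"fingers":0}
  ]
}}

```text
clock: 6.4
position: [0.5351, 0.1471, 0.0668]
ee_rot: [0.002, 0.74, -0.673, -0.001]
contact_force: [-0.0, -0.7, -2.2]
width: 0.0113
```

```bash
python3 -c "
from h import *
to(.5365,.1465,.066,-5)
b=save('side','s4')
cv2.imwrite('pics/c4.png',cv2.resize(b[120:220,200:330][:,:,::-1],None,fx=5,fy=5,interpolation=cv2.INTER_CUBIC))"
```

```text
clk 6.4 pos [0.5351 0.1471 0.0668] lin [ 0.0008 -0.0013  0.0008] rot [  0.22   0.15 -79.52] F [-0.  -0.7 -2.2] M [ 0.07 -0.08  0.14] 0.011332170355901585 [ 0.14  0.42  1.81 -0.    0.92  1.62]
```

View pics/c4.png

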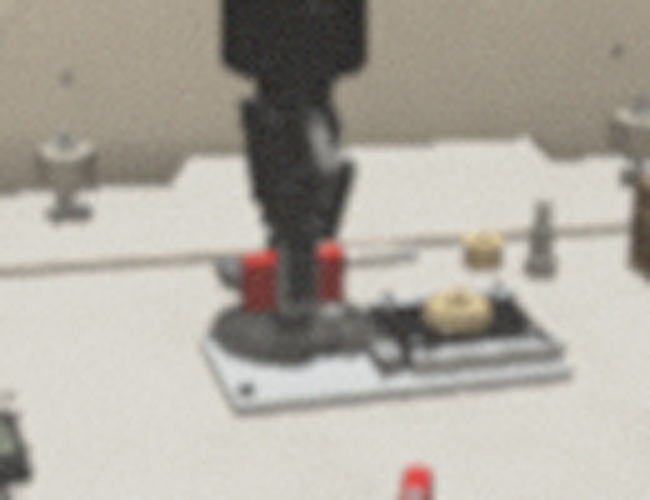

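The bar has turned almost in line with the dock, and the gear has been drawn in (x 470→459 in the crop). I'll go on until the stop is felt.

Call:
{"name": "send_rows", "arguments": {
  "plan": [
    {"linear":[0,0,0],"delta_rot":[0,0,2],"fingers":0},
    {"linear":[0,0,0],"delta_rot":[0,0,2],"fingers":0},
    {"linear":[0,0,0],"delta_rot":[0,0,2],"fingers":0}
  ]
}}

```text
clock: 6.7
position: [0.5351, 0.1471, 0.0669]
ee_rot: [-0.002, -0.705, 0.71, 0.001]
contact_force: [0.2, 1.3, -1.7]
width: 0.0113
```

```bash
python3 -c "
from h import *
to(.5365,.1465,.066,-5)"
```

```text
clk 6.7 pos [0.5351 0.1471 0.0669] lin [ 0.0006 -0.0014  0.0009] rot [  0.25   0.1  -85.41] F [ 0.2  1.3 -1.7] M [0.35 0.04 1.49] 0.011335286710303013 [ 0.14  0.42  1.81 -0.    0.92  1.72]
```

The moment rose to 1.5 N m, so this is the stop. Releasing.

Call:
{"name": "send_rows", "arguments": {
  "plan": [
    {"linear":[0,0,0],"delta_rot":[0,0,0],"fingers":0.04},
    {"linear":[0,0,0],"delta_rot":[0,0,0],"fingers":0.04},
    {"linear":[0,0,0],"delta_rot":[0,0,0],"fingers":0.04},
    {"linear":[0,0,0],"delta_rot":[0,0,0],"fingers":0.04},
    {"linear":[0,0,-0.015],"delta_rot":[0,0,0],"fingers":0.04},
    {"linear":[0,0,-0.02],"delta_rot":[0,0,0],"fingers":0.04},
    {"linear":[0,0,-0.03],"delta_rot":[0,0,0],"fingers":0.04},
    {"linear":[0,0,-0.035],"delta_rot":[0,0,0],"fingers":0.04},
    {"linear":[0,0,-0.035],"delta_rot":[0,0,0],"fingers":0.04}
  ]
}}

```text
clock: 7.45
position: [0.5322, 0.1463, 0.2002]
ee_rot: [-0.008, -0.706, 0.709, 0.005]
contact_force: [0.9, 0.2, -0.7]
width: 0.04
```

Call:
{"name": "send_rows", "arguments": {
  "plan": [
    {"linear":[0.035,0,0],"delta_rot":[0,0,0],"fingers":0.04},
    {"linear":[0.035,0,0],"delta_rot":[0,0,0],"fingers":0.04},
    {"linear":[0.035,0,0],"delta_rot":[0,0,0],"fingers":0.04},
    {"linear":[0.035,0,0],"delta_rot":[0,0,0],"fingers":0.04},
    {"linear":[0.035,0,0],"delta_rot":[0,0,0],"fingers":0.04},
    {"linear":[0.035,0,0],"delta_rot":[0,0,0],"fingers":0.04},
    {"linear":[0.035,0,0],"delta_rot":[0,0,0],"fingers":0.04},
    {"linear":[0.035,0,0],"delta_rot":[0,0,0],"fingers":0.04},
    {"linear":[0.035,0,0],"delta_rot":[0,0,0],"fingers":0.04},
    {"linear":[0.035,0,0],"delta_rot":[0,0,0],"fingers":0.04},
    {"linear":[0,0,0],"delta_rot":[0,0,0],"fingers":0.04},
    {"linear":[0,0,0],"delta_rot":[0,0,0],"fingers":0.04}
  ]
}}

```text
clock: 8.45
position: [0.5412, -0.2194, 0.216]
ee_rot: [-0.005, 0.708, -0.706, 0.008]
contact_force: [-1.0, 0.5, 0.2]
width: 0.0401
```

Run:
```python
from h import *
to(.5365,.1465,.066,-5)
a=save('top','t5')
im=a.astype(int);m=(im[...,0]>110)&(im[...,0]>2*im[...,1])&(im[...,0]>2*im[...,2])
k=np.zeros_like(m);k[160:215,145:200]=1
ys,xs=np.nonzero(m&k)
w=ray('top',np.c_[xs,ys],.07)[:,:2];v=np.linalg.svd(w-w.mean(0))[2][0];print(len(w),w.mean(0),np.degrees(np.arctan2(v[1],v[0])))
c=np.hstack([a[110:220,140:205],cv2.imread('pics/top0.png')[110:220,140:205,::-1],a[110:220,270:340]])
cv2.imwrite('pics/c5.png',cv2.resize(c[:,:,::-1],None,fx=3.9,fy=3.9,interpolation=cv2.INTER_CUBIC))
```

```text
clk 8.45 pos [ 0.5412 -0.2194  0.216 ] lin [-0.3666  0.0061  0.1482] rot [ -0.63  -0.96 -84.81] F [-1.   0.5  0.2] M [ 0.07 -0.    0.01] 0.04005728822657434 [-0.51  0.31  1.57  0.    1.25  1.06]
141 [0.53739094 0.14777401] -176.04655355658448
```

View pics/c5.png

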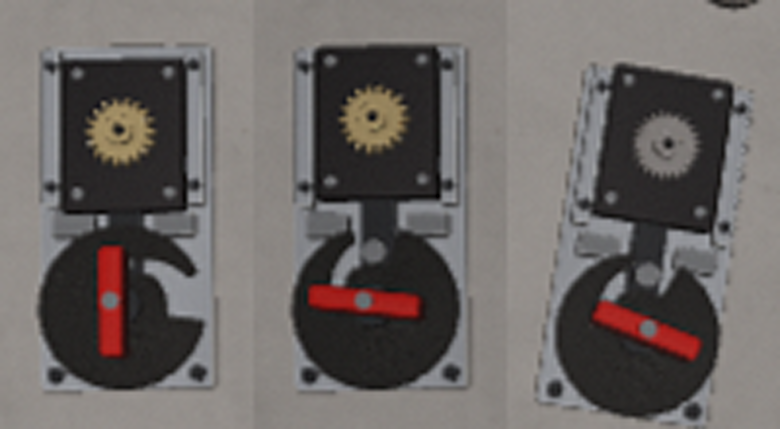

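The left crop (now) shows the bar in line with the dock and the pallet against its shoulders. The middle crop (before) shows the bar across the dock and a gap. The right crop shows the steel lock unchanged and open.

```bash
python3 -c "
from rig import manip
print(manip.sign_off())"
```

```text
the job is handed in; nothing more can be done
None
```

The brass gear's cam lock is turned clockwise to its stop and released, and the job was handed in at about 8.5 s. The hand-in reports no verdict.

- **Stop reached:** the wrist moment rose from 0.14 to 1.5 N m at the end of the turn. The tool turned about 85°.
- **Lock angle:** in the top view the bar turned about 81°, which puts the lock at 1.42 rad or more.
- **Pallet:** it shows seated against its shoulders in the top view. I judged this by eye and did not measure the gap.
- **Steel gear's lock:** it was not touched and still shows open.
- **Robot:** the gripper is open and clear of everything, with only noise-level forces.

Two readings disagreed slightly. The 85° turn of the tool and the 81° turn of the bar differ by about 4°, probably from wind-up or slip in the grip. My rough dock direction would put the bar past 1.45 rad, which is within picture accuracy.

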